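# Gather the snake's glass eyes at the red end of their lidded case

### The arm

A 6-joint arm with a two-finger parallel gripper is mounted at the origin on the work surface. World frame = base frame: x ahead of the robot, y to its left, z up, the work surface at z = 0. Lengths are in mm, angles in rad, forces in N, time in s.
With the tool pointing down it reaches from about 425 to 950 mm from the base axis. Payload 14.7 kg.
Tool frame: the origin (TCP) lies midway between the tips of the shut fingers; the grasp point (between the pads) lies 19 mm behind it (arm.grasp_offset is the distance from the TCP to the grasp point, in mm); z points along the fingers, y is the line along which they close (so a half turn about z gives the same grasp; the last joint's range is limited). The gripper opens to 85 mm and grips with 20 to 120 N. Pads are 22 mm wide; open, the fingers measure 114 mm over their backs; the gripper's body (76 mm by 85 mm) begins 54 mm behind the grasp point. The pads swing forward as they close: fully open they stand 13 mm farther back than shut.
Start: joints at [1.076, 0.48, 1.596, -0, 1.065, -0.047], TCP at [281.415, 585.916, 231.297] pointing down, gripper open.
Joint ranges: [-2.75, 2.75], [-0.82, 2.05], [0.23, 2.67], [-1.56, 4.7], [0.09, 2.69], [-2.92, 2.92]. Speed limits (rad/s): [1.89, 1.89, 2.39, 3.01, 3.01, 3.01].

### API

Orientations are given as a rotation vector (axis times angle).
In Python, from rig import arm gives the robot as it stands.
- The arm moves only by the tool apply_moves, never from a script. Its argument "motion" is one flat list of numbers, 5 for each row, row after row: the shift along the tool's x, y, z normalised to -1 to 1, where 1 is 0.5 m, then the turn about the tool's z normalised to -1 to 1, where 1 is 30 degrees, then the gripper's target within -1 to 1 (shut at 1, half-way at 0, fully open at -1). A call has 1 to 20 rows; each row is the pose to reach, as a shift and turn from the pose commanded when the call began, along the tool's axes at that moment; what a row does not reach only later rows make up. A row lasts 1/8 s, in which the tool goes at most 62.5 mm and 10.7 degrees, less where a joint would pass 70% of its speed; a pose out of reach is approached as far as the arm can. A call with a number of a shift or a turn outside -1 to 1 is refused whole. A call with a gripper value outside its range is refused whole. The fingers move at their own pace and stop on an object; "squeeze" is the grip in N (left out, the last holds). Time passes only in rows, so rows that repeat a pose let the fingers close. It gives the time, the measured TCP pose, the force, the opening and the grip force at its end, in the units of the state.
- arm.state(): the state, without advancing time (a new reading comes with each control period).
- arm.capture(name): name is "scene" or "top"; returns a dict with "image" (420x560x3 uint8, red, green, blue), "K" (3x3 intrinsics, pixels), "world_from_camera" (4x4, takes a point from camera to world coordinates). Camera axes: x right, y up, looking along -z (the intrinsics and any distortion apply to the point x, -y, -z); pixel columns grow to the right and rows downward; lengths in mm; the calibration is good to about 2 mm. A picture is of the moment at which its call begins. There is no depth.
- arm.sign_off(): hands the job in; it is judged then, once.
Trained networks look in the newest picture that a camera, given by its name, has taken for a name from the list of things; names that differ only in an ending like _2 or _b are one class to them, and where a whole thing is asked for, a point or a joint stands for the part that bears it (a point fixed in the world has none). Each returns a list of dicts, best first, with "score" (0 to 1); they miss things now and then, are a little off and sometimes report something else, mostly with a low value. They report only what shows in the picture. A call takes as long as a camera call. They do not tell look-alikes from the thing itself.
- arm.outline_of(camera, thing): "mask" (420x560 bool, what is visible of it) and "box" ([left, top, right, bottom] in pixels, round what is visible of it).
The state is a dict: "t": time; "joints": joint angles; "qvel": joint speeds; "joint_efforts": joint torques, N m; "eef_pos": TCP position; "ee_rot": TCP orientation; "force": force on the tool from outside, world axes, zero at the start; "ft_torque": the same for the moment, N m; "width": opening from 0.0 (shut) to 1.0 (fully open); "grasp_force": force on a finger pad.
Only numpy, scipy, OpenCV 4.12 (cv2) and the standard library are available. Lean on these libraries where they do the work, as an engineer would, in place of code of your own. Each camera call takes 0.05 s, during which the arm holds its last target. There are 200 camera calls.

### The job

Pick up the blue case with its loose clear lid on and tip its red end well down so that both amber glass eyes slide to the red end; the lid must stay on. Set the case back down flat on the bench and let go of it, with the lid still on and the eyes still at the red end. Then lift the lid off by its wooden handle and lay it flat, handle up, on the middle of the cork mat, leaving the eyes gathered at the red end of the open case.

Things in the scene. Friction and masses are not known exactly. Their poses are not given: they have to be found in the camera images.
- case_mid (a point): Centre (half-way up) of the blue case, an open box 120 long (x) x 56 wide (y) x 36 mm tall, walls and floor 4 mm, 180 g. Red end at its -x: x points from red end to blue end. Slick floor: the eyes slide at 17 degrees of tilt at most and stay put when level. Grip it across the 56 mm from above, 24 mm over the bench; the lid is narrower, so fingers pass it. A grey case with yellow end is unwanted.
- lid_grip (a point): Centre of the wooden handle on the clear lid, 33 mm above the case centre while on, axes as the case. Handle: upright bar 28 long (x) x 12 wide (y) x 22 mm tall. Under it (from 11 mm below this point) a plate 117 x 53 x 4 mm on the rim, then a block 108 x 44 x 6 mm sitting inside the rim with 2 mm play; its underside is 21 mm below this point. Nothing else holds the lid. 60 g.
- eye_a_mid (a point): Centre of the first amber glass eye, a domed disc with a black pupil, 20 mm across and 9 mm high, about 10 g, loose inside the case, at first in its plain blue half.
- eye_b_mid (a point): Centre of the second amber glass eye, the same as the first. The eyes may come to rest at the red end side by side or one behind the other.
- mat_top (a point): Centre of the top of the bare cork mat, 180 mm (its x) by 130 mm (its y), 3 mm thick, fixed flat on the bench; the lid goes here.
Things that resemble listed ones, but are neither listed nor needed, are in the scene too. What is meant by the part that bears lid_grip is not pink, and is the smaller of those in its own colour.

How it is judged:
By the outcome, as a careful person would: the job done as asked, in the order asked, and still so for the second after the job is handed in, with the robot touching nothing.
It also fails if it takes over 64 s, if anything falls off the work surface, if the arm or the gripper's body presses on something with over 40 N, if the wrist force passes 120 N, or if a joint passes its speed limit or range.

## Working session

There is one attempt and no reset: what is moved stays moved. The work goes in short steps, Python scripts to look and compute and a tool call to move; the robot and the scene stay as the last step left them, time stands still between calls to the robot, and variables do not carry over. Pictures are saved under pics/ and viewed, at most 12 in all, crops included, and the job is handed in when it is done.

Besides the shell and the picture viewer there is one more tool, called after "Call:" as a command line: name --argument value ..., lists and objects as JSON in quotes. apply_moves: Moves the arm, as the interface text tells. Scaled input: -1 to 1 covers 0.5 m each way for a shift and 30 degrees each way for a turn. Its arguments: {"type":"object","properties":{"motion":{"type":"array","items":{"type":"number"}},"squeeze":{"type":"number"}},"required":["motion"]}

```bash
mkdir -p pics; ls; python3 - <<'E'
from rig import arm
import cv2,numpy as np
s=arm.state();print({k:np.round(v,3).tolist() for k,v in s.items()}, arm.grasp_offset)
for n in("scene","top"):
    c=arm.capture(n);cv2.imwrite(f"pics/{n}0.png",c["image"][:,:,::-1])
    print(n,c["K"],c["world_from_camera"].round(3),[k for k in c])
    for t in("case_mid","lid_grip","eye_a_mid","mat_top"):
        for d in arm.outline_of(n,t):print(t,round(d["score"],2),np.round(d["box"]).tolist(),d["mask"].sum())
E
```

```text
pics
{'t': 0.0, 'joints': [1.076, 0.481, 1.597, 0.0, 1.065, -0.047], 'qvel': [-0.002, 0.001, 0.0, -0.001, 0.002, 0.001], 'joint_efforts': [-0.001, -95.067, -43.019, -0.0, 0.013, -0.0], 'eef_pos': [281.183, 585.545, 230.651], 'ee_rot': [-0.697, -3.063, 0.002], 'force': [-0.081, 0.095, 0.36], 'ft_torque': [0.0, 0.045, -0.01], 'grasp_force': 0.0, 'width': 0.995} 18.700000000000003
scene [[380.27732739   0.         284.92098077]
 [  0.         380.27732739 214.17093178]
 [  0.           0.           1.        ]] [[-3.530000e-01 -6.260000e-01  6.950000e-01  1.182571e+03]
 [ 9.360000e-01 -2.270000e-01  2.700000e-01  3.200530e+02]
 [-1.100000e-02  7.460000e-01  6.660000e-01  7.115930e+02]
 [ 0.000000e+00  0.000000e+00  0.000000e+00  1.000000e+00]] ['image', 'K', 'world_from_camera']
case_mid 0.72 [337.0, 252.0, 370.0, 296.0] 434
lid_grip 0.92 [340.0, 206.0, 402.0, 236.0] 1013
lid_grip 0.72 [386.0, 285.0, 441.0, 329.0] 1178
lid_grip 0.65 [339.0, 243.0, 370.0, 283.0] 934
mat_top 0.72 [137.0, 176.0, 202.0, 220.0] 1683
top [[404.25658174   0.         269.22493985]
 [  0.         404.25658174 211.7763584 ]
 [  0.           0.           1.        ]] [[-5.00000e-03  9.96000e-01 -9.20000e-02  4.24681e+02]
 [-1.00000e+00 -7.00000e-03 -1.90000e-02  3.92530e+01]
 [-1.90000e-02  9.20000e-02  9.96000e-01  9.15825e+02]
 [ 0.00000e+00  0.00000e+00  0.00000e+00  1.00000e+00]] ['image', 'K', 'world_from_camera']
case_mid 0.69 [180.0, 179.0, 202.0, 204.0] 84
lid_grip 0.93 [140.0, 249.0, 216.0, 288.0] 2186
lid_grip 0.88 [158.0, 150.0, 202.0, 206.0] 1262
lid_grip 0.79 [96.0, 131.0, 142.0, 188.0] 1147
mat_top 0.72 [398.0, 180.0, 474.0, 267.0] 4575
```

View pics/scene0.png

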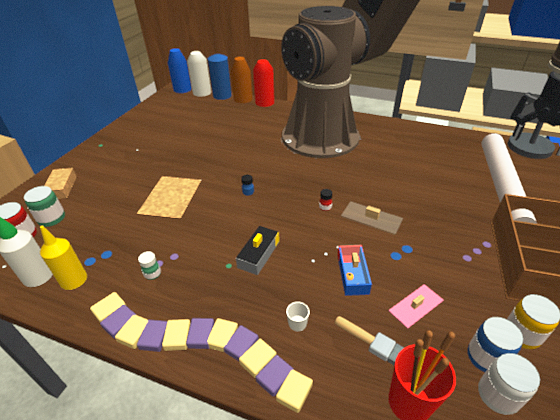

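View pics/top0.png

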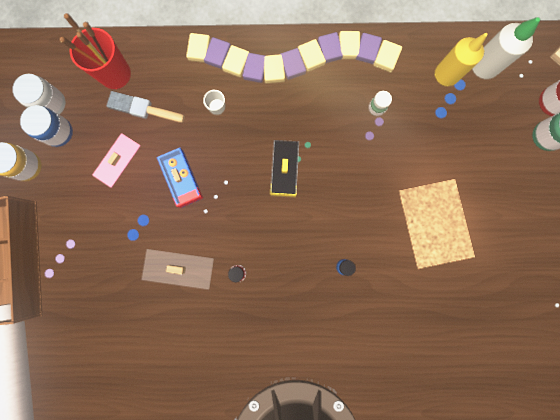

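The top view shows the blue case with its lid on at about (179,178), its red end nearest the robot at (188,199). The grey and yellow decoy is at (285,168) and the mat at (437,224). Moves can't tilt the tool, so the case has to pivot between the pads: I'll grip it near the blue end and lift. First I'll fit the case and mat poses.

```bash
cat > h.py <<'E'
from rig import arm
import cv2,numpy as np
from scipy.optimize import minimize
def proj(c,P):
    W=np.linalg.inv(c["world_from_camera"]);p=np.asarray(P,float)@W[:3,:3].T+W[:3,3]
    p=p*[1,-1,-1];u=p@c["K"].T;return u[:,:2]/u[:,2:]
def ray(c,uv,z):
    d=np.linalg.inv(c["K"])@[uv[0],uv[1],1]*[1,-1,-1];T=c["world_from_camera"];d=T[:3,:3]@d
    return T[:3,3]+d*(z-T[2,3])/d[2]
def box(x,y,a,L,B,z0,z1):
    R=np.array([[np.cos(a),-np.sin(a)],[np.sin(a),np.cos(a)]])
    q=np.array([[sx*L/2,sy*B/2] for sx in(-1,1) for sy in(-1,1)])@R.T+[x,y]
    return np.vstack([np.c_[q,np.full(4,z)] for z in(z0,z1)])
def hull(c,P,S=4):
    m=np.zeros((420*S,560*S),np.uint8);h=cv2.convexHull(((proj(c,P)+.5)*S).astype(np.float32)).astype(np.int32)
    cv2.fillConvexPoly(m,h,1);return m
def fit(cams,masks,x0,L,B,z0,z1):
    M=[cv2.resize(m.astype(np.uint8),None,fx=4,fy=4,interpolation=cv2.INTER_NEAREST) for m in masks]
    def f(p):
        e=0
        for c,m in zip(cams,M):
            h=hull(c,box(p[0],p[1],p[2],L,B,z0,z1));e+=(h^m).sum()/m.sum()
        return e
    s=np.array([[0,0,0],[8,0,0],[0,8,0],[0,0,.15]])+x0
    r=minimize(f,x0,method="Nelder-Mead",options=dict(initial_simplex=s,xatol=.05,fatol=1e-4));return r.x,r.fun
def hullmask(m):
    n,l,st,_=cv2.connectedComponentsWithStats(cv2.morphologyEx(m.astype(np.uint8),cv2.MORPH_CLOSE,np.ones((3,3))))
    k=1+np.argmax(st[1:,4]);pts=np.argwhere(l==k)[:,::-1].astype(np.int32);o=np.zeros(m.shape,np.uint8)
    cv2.fillConvexPoly(o,cv2.convexHull(pts),1);return o
def casemask(c,b):
    i=cv2.cvtColor(c["image"],cv2.COLOR_RGB2HSV).astype(int);H,S,V=i[...,0],i[...,1],i[...,2]
    m=(((H>98)&(H<125))|(H>170)|(H<4))&(S>130)&(V>60)
    w=np.zeros_like(m);w[b[1]:b[3],b[0]:b[2]]=1;return hullmask(m&w)
E
python3 - <<'E'
from h import *
cs={n:arm.capture(n) for n in("scene","top")}
ms={"scene":casemask(cs["scene"],(328,235,380,305)),"top":casemask(cs["top"],(148,138,212,216))}
for s in(["scene"],["top"],["scene","top"]):
    g=ray(cs["top"],(179,178),18)
    print(s,fit([cs[n] for n in s],[ms[n] for n in s],[g[0],g[1],.3],120,56,0,36))
mm={n:max(arm.outline_of(n,"mat_top"),key=lambda d:d["score"])["mask"] for n in cs}
g=ray(cs["top"],(437,224),3)
print("mat",g,fit([cs[n] for n in cs],[mm[n] for n in cs],[g[0],g[1],.2],180,130,2.,3))
for d in arm.outline_of("scene","lid_grip")+arm.outline_of("top","lid_grip"):print(d["score"],d["box"])
for n,b in(("scene",(310,220,400,310)),("top",(130,130,230,225))):
    im=cs[n]["image"].copy();cv2.drawContours
    cv2.imwrite(f"pics/c_{n}.png",cv2.resize(im[b[1]:b[3],b[0]:b[2],::-1],None,fx=4,fy=4))
a,b=[cv2.resize(cv2.imread(f"pics/c_{n}.png"),(390,390)) for n in cs]
cv2.imwrite("pics/c0.png",np.hstack([a,b]))
E
```

```text
['scene'] (array([5.83738715e+02, 2.58027042e+02, 3.93707576e-01]), np.float64(0.029390154298310066))
['top'] (array([5.84286275e+02, 2.56447874e+02, 4.21052250e-01]), np.float64(0.7211163697104677))
['scene', 'top'] (array([5.84358665e+02, 2.57827113e+02, 4.17205112e-01]), np.float64(0.7694011224224295))
mat [ 478.89919946 -319.85738974    3.        ] (array([ 4.81978110e+02, -3.19146295e+02,  1.95110315e-01]), np.float64(0.06680940956049675))
0.9 [340.2, 243.5, 368.9, 283.0]
0.77 [342.6, 204.7, 404.1, 236.7]
0.59 [387.2, 282.7, 440.8, 328.5]
0.93 [142.5, 249.3, 212.5, 290.2]
0.85 [94.3, 131.8, 140.8, 186.4]
0.81 [157.9, 148.8, 198.3, 203.7]
```

View pics/c0.png

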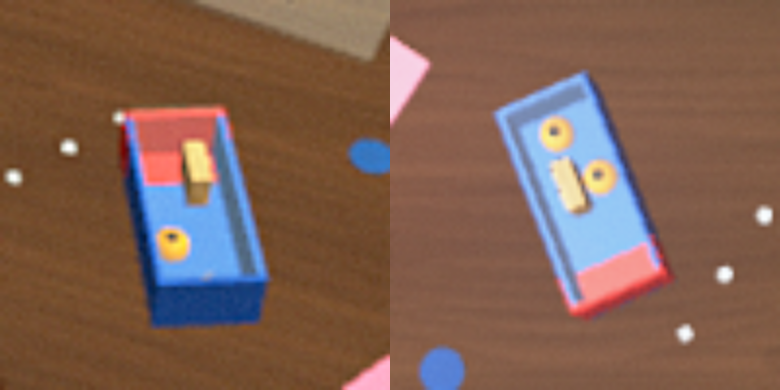

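```bash
cat >> h.py <<'E'
from scipy.spatial.transform import Rotation as Ro
def go(x,y,z,yaw_x=None):
    s=arm.state();R=Ro.from_rotvec(s["ee_rot"]).as_matrix();p=np.array(s["eef_pos"])
    d=R.T@(np.array([x,y,z])-p);cur=np.degrees(np.arctan2(R[1,0],R[0,0]))
    t=0 if yaw_x is None else -((yaw_x-cur+180)%360-180)
    print("t",round(s["t"],2),"pos",p.round(1),"yaw",cur.round(2),"shift",(d/500).round(4),"turn",round(t/30,3),"w",round(s["width"],3),"F",np.round(s["force"],1),"g",s["grasp_force"],"j",np.round(s["joints"],2))
E
python3 -c "
from h import *
go(615.2,271.2,130,203.5)"
```

```text
t 0.8 pos [281.4 585.9 231.3] yaw 154.34 shift [-0.8743 -0.2784  0.2026] turn -1.639 w 0.998 F [ 0.1 -0.5 -0.2] g 0.0 j [ 1.08  0.48  1.6  -0.    1.07 -0.05]
```

Call:
apply_moves --motion '[-0.874,-0.278,0,-1,-1,-0.874,-0.278,0,-1,-1,-0.874,-0.278,0,-1,-1,-0.874,-0.278,0,-1,-1,-0.874,-0.278,0,-1,-1,-0.874,-0.278,0,-1,-1,-0.874,-0.278,0,-1,-1,-0.874,-0.278,0,-1,-1,-0.874,-0.278,0.2,-1,-1,-0.874,-0.278,0.2,-1,-1,-0.874,-0.278,0.2,-1,-1]' --squeeze 20

```text
t: 2.17
eef_pos: [613.3, 270.5, 128.6]
ee_rot: [0.118, -3.134, 0.003]
force: [0.1, 0.9, -0.5]
width: 1.0
grasp_force: 0.0
```

```bash
python3 -c "
from h import *
go(615.2,271.2,110,203.5)"
```

```text
t 2.17 pos [613.3 270.5 128.6] yaw -175.67 shift [-0.004   0.0011  0.0372] turn -0.639 w 1.0 F [ 0.1  0.9 -0.5] g 0.0 j [ 0.37  0.62  1.63 -0.    0.9  -1.28]
```

Call:
apply_moves --motion '[-0.003,0.001,0.1,-0.639,-1,-0.003,0.001,0.1,-0.639,-1,-0.003,0.001,0.1,-0.639,-1,-0.003,0.001,0.1,-0.639,-1]'

```text
t: 2.68
eef_pos: [617.7, 272.6, 83.2]
ee_rot: [-0.634, 3.074, 0.001]
force: [0.6, -0.1, 0.7]
width: 1.0
grasp_force: 0.0
```

```bash
python3 - <<'E'
from h import *
go(615.2,271.2,1,203.5)
c={n:arm.capture(n)["image"] for n in("scene","top")}
cv2.imwrite("pics/c1.png",np.hstack([cv2.resize(c["scene"][190:310,300:420,::-1],(390,390)),cv2.resize(c["top"][110:230,120:240,::-1],(390,390))]))
E
```

```text
t 2.67 pos [617.7 272.6  83.2] yaw -156.68 shift [ 0.0061 -0.0005  0.1643] turn -0.006 w 1.0 F [ 0.6 -0.1  0.7] g 0.0 j [ 0.37  0.67  1.65 -0.    0.81 -1.61]
```

View pics/c1.png

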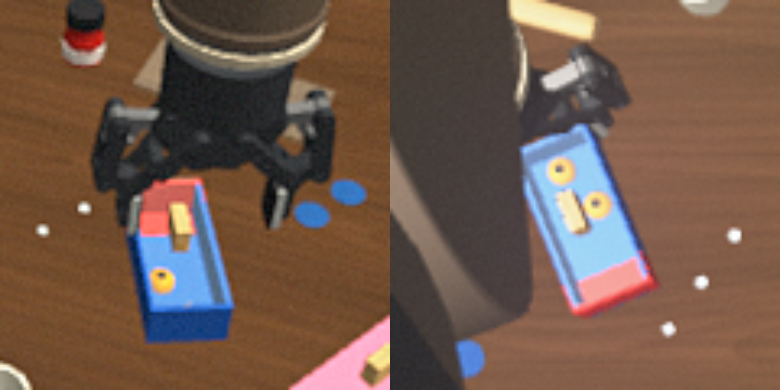

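The fingers straddle the blue half evenly. I'll descend and close lightly.

Call:
apply_moves --motion '[0.005,0,0.08,0,-1,0.005,0,0.163,0,-1,0.005,0,0.163,0,-1,0.005,0,0.163,0,-0.4,0.005,0,0.163,0,-0.3,0.005,0,0.163,0,-0.28,0.005,0,0.163,0,-0.28,0.005,0,0.163,0,-0.28]' --squeeze 20

```text
t: 3.78
eef_pos: [615.7, 271.5, 2.0]
ee_rot: [-0.639, 3.073, 0.001]
force: [-0.0, 0.0, 5.1]
width: 0.653
grasp_force: 20.6
```

```bash
python3 -c "
from h import *
go(615.2,271.2,1,203.5)"
```

```text
t 3.77 pos [615.7 271.5   2. ] yaw -156.5 shift [ 0.0011 -0.0002  0.002 ] turn 0.0 w 0.653 F [-0.   0.   5.1] g 20.55395632982254 j [ 0.37  0.78  1.69 -0.    0.67 -1.61]
```

Call:
apply_moves --motion '[0,0,-0.02,0,-0.28,0,0,-0.03,0,-0.28,0,0,-0.04,0,-0.28,0,0,-0.05,0,-0.28,0,0,-0.06,0,-0.28,0,0,-0.06,0,-0.28,0,0,-0.06,0,-0.28]'

```text
t: 4.65
eef_pos: [614.2, 271.0, 29.7]
ee_rot: [0.64, -3.075, 0.0]
force: [-0.8, -0.1, -2.7]
width: 0.649
grasp_force: 22.2
```

```bash
python3 - <<'E'
from h import *
go(615.2,271.2,1,203.5)
c={n:arm.capture(n)["image"] for n in("scene","top")}
cv2.imwrite("pics/c2.png",np.hstack([cv2.resize(c["scene"][190:310,300:420,::-1],(390,390)),cv2.resize(c["top"][110:230,120:240,::-1],(390,390))]))
E
```

```text
t 4.65 pos [614.2 271.   29.7] yaw -156.48 shift [-0.0019 -0.0004  0.0573] turn 0.001 w 0.649 F [-0.8 -0.1 -2.7] g 22.212762236595154 j [ 0.37  0.74  1.68 -0.    0.72 -1.61]
```

View pics/c2.png

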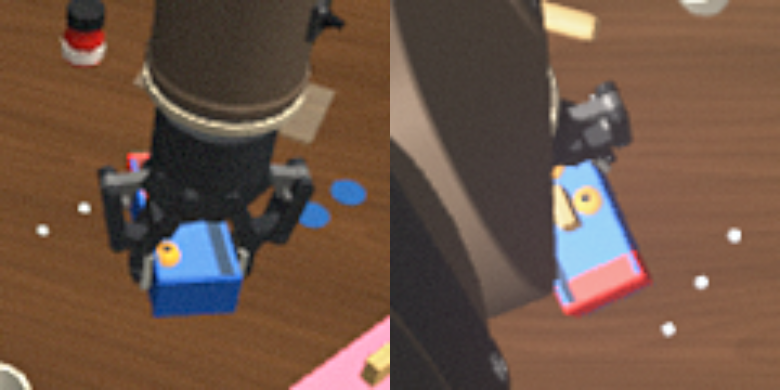

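```bash
cat >> h.py <<'E'
def caseP(g,a,pitch,off=34.,gz=24.,L=120,B=56):
    # corners; g = grip point world, a yaw, pitch>0 red end down; order red/blue x y x bottom/top
    P=np.array([[sx*60-off,sy*28,z-gz] for z in(0,36) for sx in(-1,1) for sy in(-1,1)])
    return P@Ro.from_euler("y",-pitch).as_matrix().T@Ro.from_euler("z",a).as_matrix().T+g
E
python3 - <<'E'
from h import *
cs={n:arm.capture(n) for n in("scene","top")}
s=arm.state();R=Ro.from_rotvec(s["ee_rot"]).as_matrix();g=np.array(s["eef_pos"])+[0,0,24-1.5]
for p in(0,10,20,30):
    P=caseP(g,np.radians(23.5),np.radians(p))
    print(p,P[:,2].round(0).min(),"top red rim",((proj(cs["top"],P[4:6])-[120,110])*3.25+[390,0]).round(0).tolist(),"scene blue face b,t",((proj(cs["scene"],P[[2,3,6,7]])-[300,190])*3.25).round(0).tolist())
E
```

```text
0 28.0 top red rim [[642.0, 278.0], [564.0, 312.0]] scene blue face b,t [[150.0, 315.0], [231.0, 311.0], [155.0, 282.0], [239.0, 278.0]]
10 12.0 top red rim [[648.0, 282.0], [570.0, 316.0]] scene blue face b,t [[152.0, 315.0], [234.0, 311.0], [155.0, 274.0], [239.0, 271.0]]
20 -3.0 top red rim [[651.0, 282.0], [575.0, 315.0]] scene blue face b,t [[153.0, 314.0], [236.0, 310.0], [155.0, 267.0], [239.0, 263.0]]
30 -16.0 top red rim [[652.0, 279.0], [578.0, 311.0]] scene blue face b,t [[154.0, 310.0], [238.0, 306.0], [154.0, 259.0], [238.0, 255.0]]
```

The case came up level, since 20 N grips it rigidly. I'll put it down and see what lighter grips do.

Call:
apply_moves --motion '[0,0,0.03,0,-0.28,0,0,0.055,0,-0.28,0,0,0.057,0,-0.28,0,0,0.057,0,-0.29,0,0,0.057,0,-0.3,0,0,0.057,0,-0.3]' --squeeze 20

```text
t: 5.6
eef_pos: [614.3, 271.0, 1.2]
ee_rot: [0.64, -3.076, 0.0]
force: [-0.0, 0.6, -3.2]
width: 0.65
grasp_force: 21.8
```

Call:
apply_moves --motion '[0,0,0,0,-0.305,0,0,0,0,-0.305]'

```text
t: 5.85
eef_pos: [614.4, 271.0, 1.3]
ee_rot: [-0.64, 3.076, 0.0]
force: [0.3, 0.2, -2.8]
width: 0.65
grasp_force: 18.8
```

Call:
apply_moves --motion '[0,0,0,0,-0.31,0,0,0,0,-0.31]'

```text
t: 6.1
eef_pos: [614.3, 271.0, 1.4]
ee_rot: [-0.64, 3.076, -0.0]
force: [-0.3, 0.3, -1.5]
width: 0.658
grasp_force: 4.1
```

Call:
apply_moves --motion '[0.002,0,-0.008,0,-0.31,0.005,0,-0.016,0,-0.31,0.008,0,-0.024,0,-0.31,0.011,0,-0.032,0,-0.31,0.014,0,-0.038,0,-0.31,0.017,0,-0.044,0,-0.31,0.017,0,-0.044,0,-0.31]'

```text
t: 6.98
eef_pos: [606.5, 267.6, 23.6]
ee_rot: [-0.64, 3.075, 0.0]
force: [-0.4, -0.3, -1.7]
width: 0.654
grasp_force: 3.9
```

```bash
cat >> h.py <<'E'
def look(name):
    c={n:arm.capture(n)["image"] for n in("scene","top")}
    cv2.imwrite(f"pics/{name}.png",np.hstack([cv2.resize(c["scene"][190:310,300:420,::-1],(390,390)),cv2.resize(c["top"][110:230,120:240,::-1],(390,390))]))
def pred(ps=(0,10,20,30)):
    cs={n:arm.capture(n) for n in("scene","top")}
    s=arm.state();g=np.array(s["eef_pos"])+[0,0,22.5]
    for p in ps:
        P=caseP(g,np.radians(23.5),np.radians(p))
        print(p,P[:,2].round(0).min(),"top red rim",((proj(cs["top"],P[4:6])-[120,110])*3.25+[390,0]).round(0).tolist(),"scene blue face b,t",((proj(cs["scene"],P[[2,3,6,7]])-[300,190])*3.25).round(0).tolist())
E
python3 - <<'E'
from h import *
go(615.2,271.2,1,203.5)
look("c3");pred()
E
```

```text
t 6.97 pos [606.5 267.6  23.6] yaw -156.49 shift [-0.0187 -0.0003  0.0452] turn 0.0 w 0.654 F [-0.4 -0.3 -1.7] g 3.9268849790096283 j [ 0.37  0.74  1.71 -0.    0.69 -1.61]
0 22.0 top red rim [[649.0, 291.0], [571.0, 325.0]] scene blue face b,t [[147.0, 311.0], [227.0, 307.0], [152.0, 278.0], [235.0, 274.0]]
10 6.0 top red rim [[654.0, 294.0], [578.0, 328.0]] scene blue face b,t [[149.0, 311.0], [230.0, 307.0], [152.0, 271.0], [235.0, 267.0]]
20 -9.0 top red rim [[657.0, 294.0], [582.0, 327.0]] scene blue face b,t [[150.0, 310.0], [232.0, 306.0], [152.0, 263.0], [235.0, 260.0]]
30 -22.0 top red rim [[659.0, 290.0], [585.0, 323.0]] scene blue face b,t [[151.0, 306.0], [233.0, 303.0], [151.0, 256.0], [234.0, 252.0]]
```

View pics/c3.png

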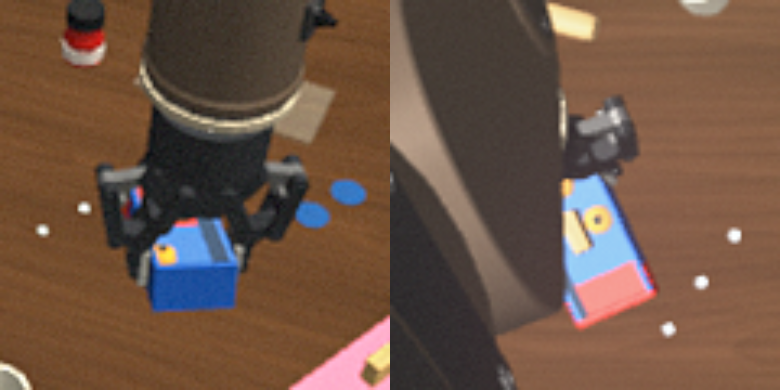

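It tips about 12° as intended: the blue end face has grown to rows 270–309 and the lid is still on. I'll carry on to about 30°.

Call:
apply_moves --motion '[0.005,0,-0.008,0,-0.31,0.01,0,-0.016,0,-0.31,0.015,0,-0.024,0,-0.31,0.021,0,-0.031,0,-0.31,0.027,0,-0.038,0,-0.31,0.033,0,-0.044,0,-0.31,0.033,0,-0.044,0,-0.31,0.033,0,-0.044,0,-0.31]'

```text
t: 8.18
eef_pos: [591.5, 261.1, 45.3]
ee_rot: [-0.64, 3.076, 0.0]
force: [-0.6, 0.7, 0.5]
width: 0.653
grasp_force: 3.9
```

```bash
python3 - <<'E'
from h import *
go(615.2,271.2,1,203.5)
look("c4");pred()
E
```

```text
t 8.18 pos [591.5 261.1  45.3] yaw -156.49 shift [-0.0516 -0.0003  0.0886] turn 0.0 w 0.653 F [-0.6  0.7  0.5] g 3.8556506484746933 j [ 0.37  0.69  1.74 -0.    0.71 -1.61]
0 44.0 top red rim [[652.0, 310.0], [572.0, 345.0]] scene blue face b,t [[146.0, 272.0], [227.0, 268.0], [151.0, 238.0], [234.0, 234.0]]
10 28.0 top red rim [[658.0, 313.0], [579.0, 348.0]] scene blue face b,t [[148.0, 272.0], [229.0, 268.0], [151.0, 230.0], [234.0, 227.0]]
20 13.0 top red rim [[661.0, 313.0], [584.0, 347.0]] scene blue face b,t [[149.0, 270.0], [231.0, 266.0], [151.0, 223.0], [234.0, 219.0]]
30 -0.0 top red rim [[662.0, 309.0], [586.0, 342.0]] scene blue face b,t [[150.0, 266.0], [233.0, 263.0], [150.0, 216.0], [233.0, 212.0]]
```

View pics/c4.png

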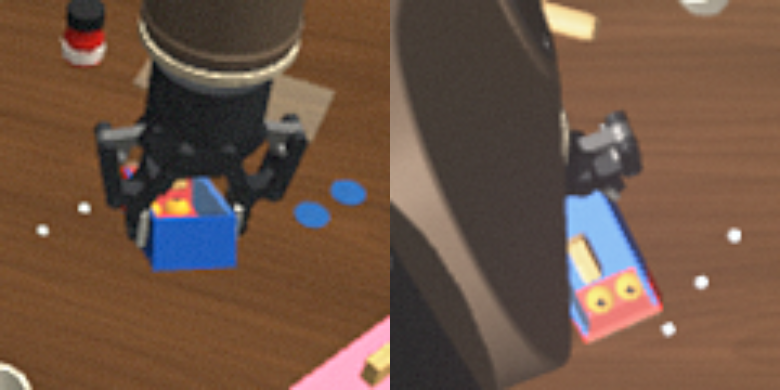

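Tilt is about 30°, and both eyes lie on the red end at about (600,300) and (628,288) in the right-hand panel, with the lid on. I'll firm up the grip, lift the case clear of the bench while tilted, then lower it again.

Call:
apply_moves --motion '[0,0,0,0,-0.28,0,0,0,0,-0.28,0,0,-0.015,0,-0.28,0,0,-0.03,0,-0.28,0,0,-0.04,0,-0.28,0,0,-0.04,0,-0.28,0,0,-0.04,0,-0.28,0,0,-0.04,0,-0.28,0,0,-0.03,0,-0.28,0,0,-0.02,0,-0.28,0,0,-0.01,0,-0.28,0,0,0,0,-0.28,0,0,0,0,-0.28,0,0,0,0,-0.305,0,0,0,0,-0.31,0,0,0,0,-0.31]' --squeeze 30

```text
t: 10.38
eef_pos: [591.4, 261.1, 45.4]
ee_rot: [-0.64, 3.076, 0.0]
force: [-0.2, 0.3, -2.3]
width: 0.653
grasp_force: 3.7
```

Call:
apply_moves --motion '[-0.006,0,0.006,0,-0.31,-0.011,0,0.013,0,-0.31,-0.016,0,0.019,0,-0.31,-0.021,0,0.026,0,-0.31,-0.026,0,0.033,0,-0.31,-0.03,0,0.041,0,-0.31,-0.034,0,0.048,0,-0.31,-0.038,0,0.056,0,-0.31,-0.041,0,0.064,0,-0.31,-0.044,0,0.071,0,-0.31,-0.047,0,0.079,0,-0.31,-0.049,0,0.086,0,-0.31,-0.049,0,0.088,0,-0.31,-0.049,0,0.088,0,-0.31]'

```text
t: 12.12
eef_pos: [614.2, 271.0, 1.4]
ee_rot: [-0.64, 3.075, 0.0]
force: [0.9, 0.1, 0.8]
width: 0.656
grasp_force: 3.8
```

```bash
python3 - <<'E'
from h import *
go(615.2,271.2,1,203.5)
look("c5");pred((-5,0,5,10))
E
```

```text
t 12.12 pos [614.2 271.    1.4] yaw -156.48 shift [-0.002  -0.0004  0.0008] turn 0.001 w 0.656 F [0.9 0.1 0.8] g 3.798987977206707 j [ 0.37  0.78  1.69  0.    0.67 -1.61]
-5 -2.0 top red rim [[647.0, 280.0], [571.0, 314.0]] scene blue face b,t [[145.0, 339.0], [225.0, 335.0], [151.0, 311.0], [233.0, 307.0]]
0 -0.0 top red rim [[651.0, 284.0], [574.0, 317.0]] scene blue face b,t [[146.0, 340.0], [226.0, 336.0], [151.0, 308.0], [233.0, 304.0]]
5 -8.0 top red rim [[653.0, 286.0], [578.0, 319.0]] scene blue face b,t [[147.0, 340.0], [227.0, 336.0], [151.0, 304.0], [233.0, 301.0]]
10 -16.0 top red rim [[655.0, 287.0], [581.0, 320.0]] scene blue face b,t [[148.0, 340.0], [228.0, 336.0], [151.0, 301.0], [233.0, 297.0]]
```

View pics/c5.png

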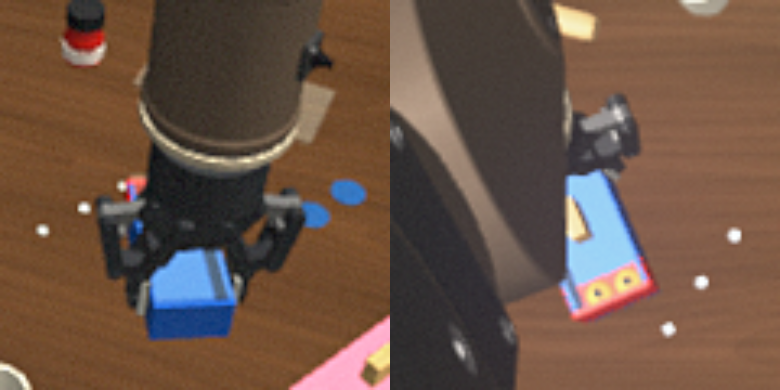

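It is flat, the eyes are still at the red end, and the lid is on. I'll release slowly and rise.

Call:
apply_moves --motion '[0,0,0,0,-0.33,0,0,0,0,-0.38,0,0,0,0,-0.5,0,0,0,0,-0.6,0,0,0,0,-0.6,0,0,-0.06,0,-0.6,0,0,-0.15,0,-0.6,0.15,0,-0.3,0,-0.6,0.35,0.1,-0.3,0,-0.6,0.35,0.2,-0.3,0,-0.6,0.35,0.3,-0.3,0,-0.6,0.35,0.3,-0.3,0,-0.6,0.35,0.3,-0.3,0,-0.6]'

```text
t: 13.95
eef_pos: [392.3, 339.8, 151.7]
ee_rot: [-0.644, 3.074, 0.001]
force: [-0.2, 0.1, -0.2]
width: 0.8
grasp_force: 0.0
```

```bash
python3 - <<'E'
from h import *
go(615.2,271.2,1,203.5)
look("c6")
cs={n:arm.capture(n) for n in("scene","top")}
m=casemask(cs["scene"],(328,235,380,305));r=fit([cs["scene"]],[m],[584,258,.41],120,56,0,36);print(r)
x,y,a=r[0]
for n,o in(("scene",(0,0)),("top",(390,0))):
    off=np.array([300,190] if n=="scene" else [120,110])
    h=proj(cs[n],np.vstack([[x,y,51],box(x,y,a,28,12,40,62)]));print(n,((h-off)*3.25+o).round(0).tolist())
E
```

```text
t 13.95 pos [392.3 339.8 151.7] yaw -156.33 shift [-0.3529 -0.3047  0.3016] turn 0.006 w 0.8 F [-0.2  0.1 -0.2] g 0.0 j [ 0.66  0.4   1.98  0.    0.76 -1.33]
(array([5.79537604e+02, 2.58540227e+02, 4.13944927e-01]), np.float64(0.03072033898305085))
scene [[181.0, 222.0], [167.0, 218.0], [184.0, 217.0], [174.0, 247.0], [191.0, 246.0], [170.0, 197.0], [187.0, 196.0], [178.0, 227.0], [195.0, 226.0]]
top [[571.0, 221.0], [591.0, 239.0], [575.0, 246.0], [575.0, 202.0], [559.0, 209.0], [584.0, 234.0], [567.0, 241.0], [567.0, 196.0], [551.0, 203.0]]
```

View pics/c6.png

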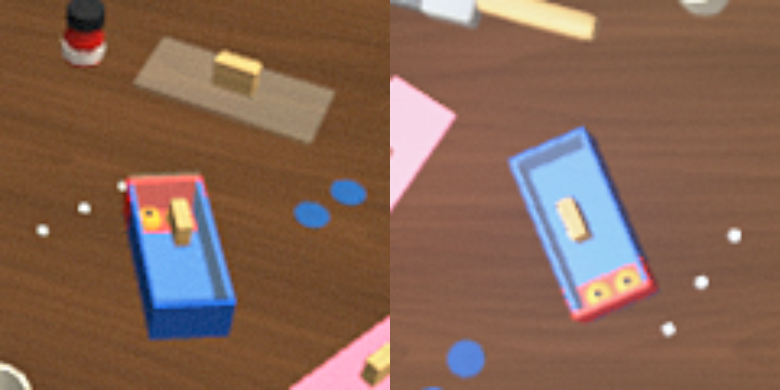

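The case is flat, the lid is on and both eyes are against the red wall. The fitted handle centre (579.5, 258.5, 51) matches both views. Next I go above the handle.

```bash
python3 -c "
from h import *
go(579.5,258.5,90,203.7)"
```

```text
t 14.15 pos [394.1 338.  151.2] yaw -156.53 shift [-0.2767 -0.2936  0.1224] turn -0.008 w 0.799 F [ 0.5 -0.   1.3] g 0.0 j [ 0.65  0.4   1.97 -0.    0.76 -1.33]
```

Call:
apply_moves --motion '[-0.277,-0.294,0,-0.008,0,-0.277,-0.294,0,-0.008,0,-0.277,-0.294,0,-0.008,0,-0.277,-0.294,0,-0.008,0,-0.277,-0.294,0.122,-0.008,0,-0.277,-0.294,0.122,-0.008,0,-0.277,-0.294,0.122,-0.008,0,-0.277,-0.294,0.122,-0.008,0]' --squeeze 30

```text
t: 15.15
eef_pos: [580.1, 259.6, 92.5]
ee_rot: [-0.647, 3.072, 0.001]
force: [-0.6, -0.8, 0.2]
width: 0.501
grasp_force: 0.0
```

```bash
python3 -c "
from h import *
go(579.5,258.5,43.5,203.7)"
```

```text
t 15.15 pos [580.1 259.6  92.5] yaw -156.23 shift [ 0.0023 -0.0015  0.0979] turn 0.002 w 0.501 F [-0.6 -0.8  0.2] g 0.0 j [ 0.37  0.62  1.75 -0.    0.77 -1.61]
```

Call:
apply_moves --motion '[0.001,-0.001,0.05,0,0,0.001,-0.001,0.093,0,0,0.001,-0.001,0.093,0,0.2,0.001,-0.001,0.093,0,0.4,0.001,-0.001,0.093,0,0.55,0.001,-0.001,0.093,0,0.7,0.001,-0.001,0.093,0,0.8,0.001,-0.001,0.093,0,0.8,0.001,-0.001,0.093,0,0.8]' --squeeze 30

```text
t: 16.27
eef_pos: [579.4, 258.5, 44.6]
ee_rot: [-0.646, 3.073, 0.0]
force: [-0.9, -0.9, 7.5]
width: 0.13
grasp_force: 32.1
```

Call:
apply_moves --motion '[0,0,-0.008,0,0.8,0,0,-0.016,0,0.8,0,0,-0.026,0,0.8,0,0,-0.04,0,0.8,0,0,-0.08,0,0.8,0,0,-0.14,0,0.8,0,0,-0.2,0,0.8,0,0,-0.2,0,0.8]'

```text
t: 17.27
eef_pos: [580.5, 259.0, 147.4]
ee_rot: [-0.646, 3.07, 0.001]
force: [0.4, 1.0, -1.5]
width: 0.136
grasp_force: 30.9
```

```bash
python3 - <<'E'
from h import *
go(482,-319,144.6,191.2)
look("c7")
E
```

```text
t 17.27 pos [580.5 259.  147.4] yaw -156.24 shift [ 0.6461 -0.9787  0.0026] turn 0.419 w 0.136 F [ 0.4  1.  -1.5] g 30.94253361225128 j [ 0.37  0.55  1.71  0.    0.88 -1.61]
```

View pics/c7.png

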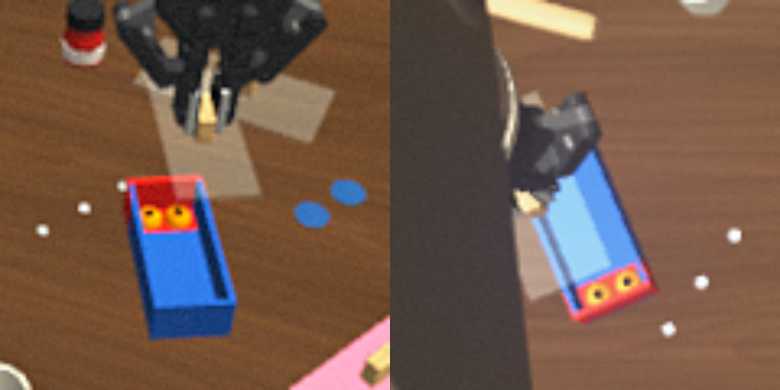

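The lid is up and level in the gripper, and the eyes stay at the red end. I'll carry it to the mat.

Call:
apply_moves --motion '[0.02,-0.03,0,0.42,0.8,0.058,-0.088,0,0.42,0.8,0.11,-0.166,0,0.42,0.8,0.162,-0.245,0,0.42,0.8,0.213,-0.323,0,0.42,0.8,0.265,-0.401,0,0.42,0.8,0.317,-0.48,0,0.42,0.8,0.368,-0.558,0,0.42,0.8,0.42,-0.636,0,0.42,0.8,0.472,-0.715,0,0.42,0.8,0.523,-0.793,0,0.42,0.8,0.568,-0.862,0,0.42,0.8,0.607,-0.92,0,0.42,0.8,0.633,-0.959,0,0.42,0.8,0.646,-0.979,0,0.42,0.8,0.646,-0.979,0,0.42,0.8,0.646,-0.979,0,0.42,0.8]'

```text
t: 19.5
eef_pos: [480.4, -318.8, 143.6]
ee_rot: [0.306, -3.126, -0.001]
force: [-0.1, -0.4, -0.5]
width: 0.132
grasp_force: 30.9
```

```bash
python3 - <<'E'
from h import *
go(482,-319,17.5,191.2)
E
```

```text
t 19.5 pos [ 480.4 -318.8  143.6] yaw -168.82 shift [-0.0032 -0.0012  0.2521] turn -0.001 w 0.132 F [-0.1 -0.4 -0.5] g 30.916112065315247 j [-0.64  0.48  1.85  0.    0.81 -2.4 ]
```

Call:
apply_moves --motion '[-0.003,-0.001,0.08,0,0.8,-0.003,-0.001,0.16,0,0.8,-0.003,-0.001,0.21,0,0.8,-0.003,-0.001,0.235,0,0.8,-0.003,-0.001,0.243,0,0.8,-0.003,-0.001,0.248,0,0.8,-0.003,-0.001,0.251,0,0.8,-0.003,-0.001,0.251,0,0.8]'

```text
t: 20.5
eef_pos: [482.3, -320.2, 18.8]
ee_rot: [-0.305, 3.126, -0.001]
force: [-0.4, 0.2, -0.7]
width: 0.133
grasp_force: 30.9
```

Call:
apply_moves --motion '[0,0,0.001,0,0.8,0,0,0.002,0,0.8,0,0,0.003,0,0.8,0,0,0.003,0,0.8]'

```text
t: 21.0
eef_pos: [482.2, -320.1, 17.6]
ee_rot: [-0.305, 3.126, -0.001]
force: [-2.5, 1.1, 15.6]
width: 0.134
grasp_force: 33.1
```

Contact shows 15.6 N upward, so the lid is on the mat. I'll release, rise and retreat.

Call:
apply_moves --motion '[0,0,-0.001,0,0.7,0,0,-0.001,0,0.6,0,0,-0.002,0,0.4,0,0,-0.002,0,0.2,0,0,-0.002,0,0.1,0,0,-0.05,0,0.1,0,0,-0.15,0,0.1,0,0,-0.3,0,0.1,-0.05,-0.15,-0.3,0,0.1,-0.1,-0.3,-0.3,0,0.1,-0.1,-0.35,-0.3,0,0.1,-0.1,-0.35,-0.3,0,0.1,-0.1,-0.35,-0.3,0,0.1]'

```text
t: 22.62
eef_pos: [564.3, -481.4, 166.0]
ee_rot: [0.305, -3.126, -0.002]
force: [-0.8, 0.1, -0.3]
width: 0.447
grasp_force: 0.0
```

```bash
python3 - <<'E'
from h import *
go(482,-319,17.5)
c={n:arm.capture(n)["image"][:,:,::-1] for n in("scene","top")}
a=cv2.resize(c["scene"][150:310,120:390],(540,320));b=cv2.resize(c["top"][120:280,140:480],(680,320))[:, :]
o=np.zeros((640//1,680,3),np.uint8)[:600]
o=np.vstack([cv2.copyMakeBorder(a,0,0,0,140,0),b])[:600];cv2.imwrite("pics/c8.png",cv2.resize(o,(680,600)) if o.shape[0]!=600 else o)
for n in c:
    for d in arm.outline_of(n,"lid_grip"):print(n,d["score"],d["box"])
cc=arm.capture("top");print(proj(cc,[[482,-319,24],[482,-319,3]]))
E
```

```text
t 22.62 pos [ 564.3 -481.4  166. ] yaw -168.87 shift [0.0986 0.3501 0.2976] turn 0.0 w 0.447 F [-0.8  0.1 -0.3] g 0.0 j [-0.75  0.67  1.42  0.    1.06 -2.51]
scene 0.69 [156.1, 180.5, 183.5, 203.9]
scene 0.62 [385.3, 286.3, 442.1, 328.5]
scene 0.56 [339.6, 204.1, 403.8, 238.4]
top 0.93 [417.9, 197.0, 457.4, 252.5]
top 0.93 [140.4, 250.8, 214.5, 288.6]
top 0.55 [93.5, 134.6, 142.4, 186.4]
[[440.31688961 221.99918096]
 [436.55552148 222.62282267]]
```

View pics/c8.png

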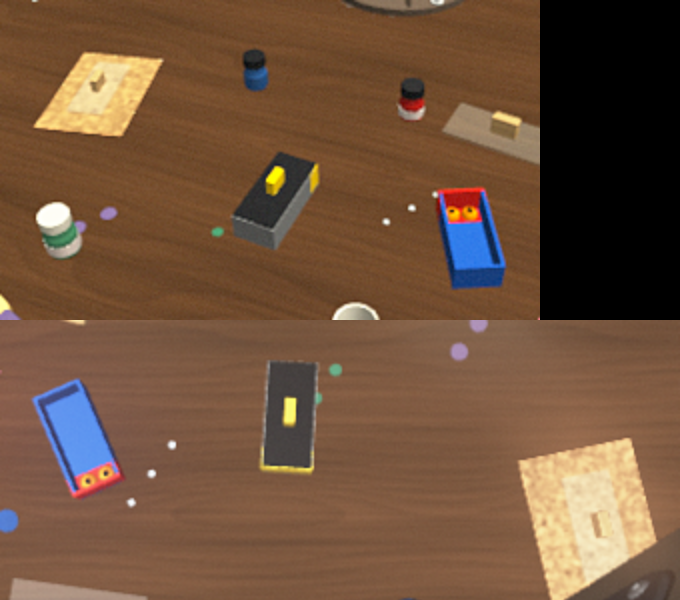

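The lid lies flat and handle up at the middle of the mat. Its handle is at about (440,222) in the top view, where the fit predicted, and both eyes are at the red end of the open case.

```bash
python3 -c "
from rig import arm
print(arm.sign_off())"
```

```text
the job is handed in; nothing more can be done
None
```

The job is done and handed in after about 23 s of robot time: I tipped the lidded case red end down and set it back flat, then laid the lid handle up on the middle of the cork mat, with both eyes still at the red end in the last pictures.

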